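# Swap socket outlets between their circuit boxes

### The job

Three splash-proof socket outlets, with a blue, a green and a yellow flap, were laid into the wrong back boxes on the practice board. Swap them round so that each one sits in the box whose circuit label has the colour of its flap, fully seated, level and square with its box; the empty box with the white label is free for parking one on the way and must be empty again at the end. Set the outlets down, do not drop them.

Things in the scene. Friction and masses are not known exactly. Their poses are not given: they have to be found in the camera images.
- outlet_blue_flap (a point): Loose socket outlet, blue flap, 0.14 kg, 64 mm high: round grey insert below (28 mm deep, tapering from 63 mm diameter to 44 at its flat foot), square white frame 92x92x8 mm, on it the raised flap housing to grip from above (60 along x, 56 along y, 28 high; blue top). This point: centre of that housing, 14 mm above the frame's face, 14 below the top, 50 above the foot. z up, dark hinge at +x.
- outlet_green_flap (a point): Loose socket outlet, green flap, 0.14 kg, 64 mm high: round grey insert below (28 mm deep, tapering from 63 mm diameter to 44 at its flat foot), square white frame 92x92x8 mm, on it the raised flap housing to grip from above (60 along x, 56 along y, 28 high; green top). This point: centre of that housing, 14 mm above the frame's face, 14 below the top, 50 above the foot. z up, dark hinge at +x.
- outlet_yellow_flap (a point): Loose socket outlet, yellow flap, 0.14 kg, 64 mm high: round grey insert below (28 mm deep, tapering from 63 mm diameter to 44 at its flat foot), square white frame 92x92x8 mm, on it the raised flap housing to grip from above (60 along x, 56 along y, 28 high; yellow top). This point: centre of that housing, 14 mm above the frame's face, 14 below the top, 50 above the foot. z up, dark hinge at +x.
- box_blue: Dark grey open back box, fixed on the 12 mm board; blue label, for the outlet with the blue flap. 84x84 mm outside, 76x76 inside, 45 high. Origin: centre of underside; z up, +x to its flat label (64x24 mm, centre 68 mm out), -x to a conduit stub (to 92 mm). A seated outlet's frame lies on the rim, its flap housing's centre 67 mm above this origin; the taper guides it in from up to 8 mm off.
- box_green: Dark grey open back box, fixed on the 12 mm board; green label, for the outlet with the green flap. 84x84 mm outside, 76x76 inside, 45 high. Origin: centre of underside; z up, +x to its flat label (64x24 mm, centre 68 mm out), -x to a conduit stub (to 92 mm). A seated outlet's frame lies on the rim, its flap housing's centre 67 mm above this origin; the taper guides it in from up to 8 mm off.
- box_yellow: Dark grey open back box, fixed on the 12 mm board; yellow label, for the outlet with the yellow flap. 84x84 mm outside, 76x76 inside, 45 high. Origin: centre of underside; z up, +x to its flat label (64x24 mm, centre 68 mm out), -x to a conduit stub (to 92 mm). A seated outlet's frame lies on the rim, its flap housing's centre 67 mm above this origin; the taper guides it in from up to 8 mm off.
- box_spare: Dark grey open back box, fixed on the 12 mm board; white label, empty at the start, no outlet belongs here. 84x84 mm outside, 76x76 inside, 45 high. Origin: centre of underside; z up, +x to its flat label (64x24 mm, centre 68 mm out), -x to a conduit stub (to 92 mm). A seated outlet's frame lies on the rim, its flap housing's centre 67 mm above this origin; the taper guides it in from up to 8 mm off.

How it is judged (in metres and radians):
At the end, for the whole second after the job is handed in: Each outlet rests, released, in the box of its own colour: flap centre within 12 mm of the box's centre seen from above and 61 to 72 mm above its underside, level within 0.09 rad, square with the box within 0.2 rad (any of four ways round); so the white-labelled box is empty (horizontal distance between outlet_blue_flap and box_blue below 0.012 m and z of outlet_blue_flap in the frame of box_blue between 0.061 and 0.072 m and angle between each of outlet_blue_flap, outlet_green_flap, outlet_yellow_flap's own z axis and vertical below 0.09 rad and (angle between the x axis of outlet_blue_flap and the x axis of box_blue, either way round below 0.2 rad or angle between the x axis of outlet_blue_flap and the y axis of box_blue, either way round below 0.2 rad) and linear speed of each of outlet_blue, outlet_green, outlet_yellow below 0.02 m/s and contact force between the fingers and outlet_blue below 0.1 N and horizontal distance between outlet_green_flap and box_green below 0.012 m and z of outlet_green_flap in the frame of box_green between 0.061 and 0.072 m and (angle between the x axis of outlet_green_flap and the x axis of box_green, either way round below 0.2 rad or angle between the x axis of outlet_green_flap and the y axis of box_green, either way round below 0.2 rad) and contact force between the fingers and outlet_green below 0.1 N and horizontal distance between outlet_yellow_flap and box_yellow below 0.012 m and z of outlet_yellow_flap in the frame of box_yellow between 0.061 and 0.072 m and (angle between the x axis of outlet_yellow_flap and the x axis of box_yellow, either way round below 0.2 rad or angle between the x axis of outlet_yellow_flap and the y axis of box_yellow, either way round below 0.2 rad) and contact force between the fingers and outlet_yellow below 0.1 N); the robot touches nothing.
It fails at once if an outlet is dropped or thrown: it moves faster than 0.7 m/s with no finger touching it ((linear speed of outlet_blue above 0.7 m/s and contact force between the fingers and outlet_blue below 0.1 N) or (linear speed of outlet_green above 0.7 m/s and contact force between the fingers and outlet_green below 0.1 N) or (linear speed of outlet_yellow above 0.7 m/s and contact force between the fingers and outlet_yellow below 0.1 N)).
It also fails if it takes over 99 s, if anything falls off the work surface, if the arm or the gripper's body presses on something with over 40 N, if the wrist force passes 120 N, or if a joint passes its speed limit or range.

### The arm

A 6-joint arm with a two-finger parallel gripper is mounted at the origin on the work surface. World frame = base frame: x ahead of the robot, y to its left, z up, the work surface at z = 0. Lengths are in mm, angles in rad, forces in N, time in s.
With the tool pointing down it reaches from about 350 to 875 mm from the base axis. Payload 4.2 kg.
Tool frame: the origin (TCP) lies at the very end of the fingers, on their centre line; the grasp point (between the pads) lies 19 mm behind it; z points along the fingers, y is the line along which they close (so a half turn about z gives the same grasp; the last joint's range is limited). The gripper opens to 85 mm and grips with 20 to 120 N. Pads are 22 mm wide; open, the fingers measure 114 mm over their backs; the gripper's body (76 mm by 85 mm) begins 54 mm behind the grasp point. The pads swing forward as they close: fully open they stand 13 mm farther back than shut.
Start: joints at [-1.038, 0.385, 0.008, 0, -1.194, -0.259], TCP at [169.011, -601.693, 231.312] pointing down, gripper open.
Joint ranges: [-3.14, 3.14], [-1.21, 2.06], [-1.07, 1.41], [-3.16, 2.05], [-2.99, -0.16], [-3.1, 3.1]. Speed limits (rad/s): [2.79, 2.79, 3.14, 3.14, 3.14, 3.14].

### API

Orientations are given as a unit quaternion [x, y, z, w].
In Python, from bench import arm, optics gives the robot as it stands. The module is installed in compiled form; this text tells all that it offers.
- The arm moves only by the tool step_arm, never from a script. Its argument "motion" is a list of rows, each an object with "dr": the turn, a rotation vector about the tool's x, y, z in units of 8 degrees (1.0 is 8 degrees), a list of three; "slide": the shift along the tool's x, y, z in mm, a list of three; "jaw": the finger opening in mm, from 0 to 85.4. A call has exactly 8 rows; each row is the pose to reach, as a shift and turn from the pose commanded when the call began, along the tool's axes at that moment; what a row does not reach only later rows make up. A row lasts 1/8 s, in which the tool goes at most 62.5 mm and 10.7 degrees, less where a joint would pass 70% of its speed; a pose out of reach is approached as far as the arm can. A call with a gripper value outside its range is refused whole. The fingers move at their own pace and stop on an object; the grip force is fixed at half the most. Time passes only in rows, so rows that repeat a pose let the fingers close, or fill a call up. It gives the time, the measured TCP pose, the force, the opening and the grip force at its end, in the units of the state.
- arm.read_state(): the state, without advancing time (a new reading comes with each control period).
- optics.get_image(name): name is "scene" or "top" or "wrist"; returns the picture (480x640x3 uint8, blue, green, red); there is no depth.
- optics.camera_info(name): a dict with "camera_matrix" (3x3 intrinsics, pixels), "view" (4x4, takes a point from world to camera coordinates); the wrist camera has in their place "T_tool_cam" (4x4, takes a point from camera to tool coordinates, whose origin is the TCP and whose axes are the flange's). Camera axes: x right, y up, looking along -z (the intrinsics and any distortion apply to the point x, -y, -z); pixel columns grow to the right and rows downward; lengths in mm; the calibration is good to about 2 mm. The wrist camera is an equidistant fisheye: a pixel r from the principal point sees the ray r / f radians off the axis. A picture is of the moment at which its call begins: read the wrist's pose just before it. camera_info takes no time and is no camera call.
- arm.job_done(): hands the job in; it is judged then, once.
The state is a dict: "clock": time; "joints": joint angles; "joint_vel": joint speeds; "joint_efforts": joint torques, N m; "position": TCP position; "ee_rot": TCP orientation; "contact_force": force on the tool from outside, world axes, zero at the start; "wrist_torque": the same for the moment, N m; "gripper_width": finger opening in mm; "grasp_force": force on a finger pad.
Only numpy, scipy, OpenCV 4.12 (cv2) and the standard library are available. Lean on these libraries where they do the work, as an engineer would, in place of code of your own. Each camera call takes 0.05 s, during which the arm holds its last target. There are 200 camera calls.

## Working session

There is one attempt and no reset: what is moved stays moved. The work goes in short steps, Python scripts to look and compute and a tool call to move; the robot and the scene stay as the last step left them, time stands still between calls to the robot, and variables do not carry over. Pictures are saved under pics/ and viewed, at most 14 in all, crops included, and the job is handed in when it is done.

Besides the shell and the picture viewer there is one more tool, called after "Emit:" by a JSON object that holds its "name" and its "arguments", one argument or row to a line. step_arm: Moves the arm, as the interface text tells. Its arguments: {"type":"object","properties":{"motion":{"type":"array","items":{"type":"object","properties":{"dr":{"type":"array","items":{"type":"number"}},"slide":{"type":"array","items":{"type":"number"}},"jaw":{"type":"number"}}}}},"required":["motion"]}

```bash
mkdir -p pics; python3 - <<'E'
from bench import arm, optics
import cv2, numpy as np
np.set_printoptions(suppress=True,precision=4)
s=arm.read_state();print({k:np.round(v,3).tolist() for k,v in s.items()})
for n in("scene","top"):
    cv2.imwrite(f"pics/{n}0.png",optics.get_image(n))
for n in("scene","top","wrist"): print(n,optics.camera_info(n))
E
```

```text
{'clock': 0.0, 'joints': [-1.038, 0.386, 0.007, -0.0, -1.194, -0.259], 'joint_vel': [-0.0, -0.0, 0.001, -0.002, 0.001, 0.0], 'joint_efforts': [0.002, -39.229, 18.84, 4.186, -0.005, -0.0], 'position': [168.861, -601.152, 230.238], 'ee_rot': [-0.136, 0.991, 0.001, -0.0], 'contact_force': [-0.231, 0.144, 0.502], 'wrist_torque': [0.034, 0.062, 0.015], 'grasp_force': 0.0, 'gripper_width': 85.586}
scene {'camera_matrix': array([[536.4807,   0.    , 316.0312],
       [  0.    , 536.4807, 240.5475],
       [  0.    ,   0.    ,   1.    ]]), 'view': array([[   -0.0443,     0.9989,    -0.0159,    40.9394],
       [   -0.7246,    -0.0212,     0.6888,   314.0533],
       [    0.6877,     0.042 ,     0.7248, -1490.6018],
       [    0.    ,     0.    ,     0.    ,     1.    ]])}
top {'camera_matrix': array([[544.3662,   0.    , 317.485 ],
       [  0.    , 544.3662, 236.9988],
       [  0.    ,   0.    ,   1.    ]]), 'view': array([[   -0.0193,    -0.9997,    -0.0124,    24.237 ],
       [    0.99  ,    -0.0208,     0.1394,  -560.526 ],
       [   -0.1396,    -0.0096,     0.9902, -1264.7499],
       [    0.    ,     0.    ,     0.    ,     1.    ]])}
wrist {'camera_matrix': array([[371.6483,   0.    , 317.4953],
       [  0.    , 371.6483, 237.6414],
       [  0.    ,   0.    ,   1.    ]]), 'T_tool_cam': array([[  -0.0007,    0.9478,    0.3188,   81.9696],
       [   1.    ,    0.0008,    0.    ,    0.5215],
       [  -0.0002,    0.3188,   -0.9478, -143.2706],
       [   0.    ,    0.    ,    0.    ,    1.    ]])}
```

View pics/top0.png

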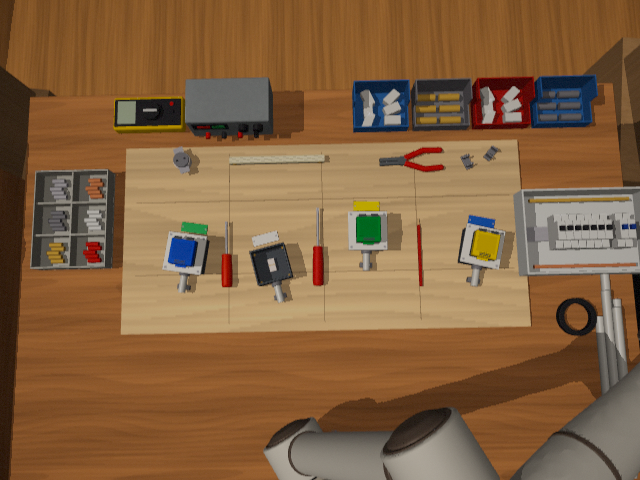

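View pics/scene0.png

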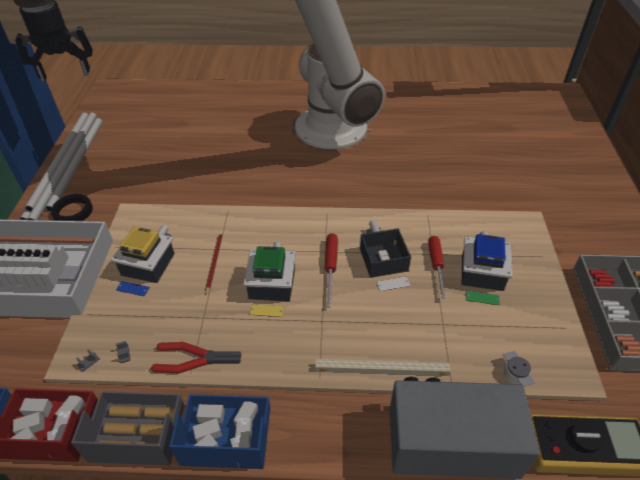

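```bash
python3 - <<'E'
import cv2, numpy as np
im=cv2.imread("pics/top0.png"); t=[]
for x,y in((135,214),(222,224),(318,194),(432,209)):
    c=cv2.resize(im[y:y+88,x:x+100],(400,352),interpolation=cv2.INTER_CUBIC)[:300]
    for k in range(0,100,20):
        cv2.putText(c,str(x+k),(4*k,8),0,.3,(0,0,255)); cv2.line(c,(4*k,0),(4*k,4),(0,0,255))
        if k<75: cv2.putText(c,str(y+k),(0,4*k+4),0,.3,(0,0,255))
    t.append(c)
cv2.imwrite("pics/crop.png",np.vstack([np.hstack(t[:2]),np.hstack(t[2:])]))
E
```

```text
(no output)
```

View pics/crop.png

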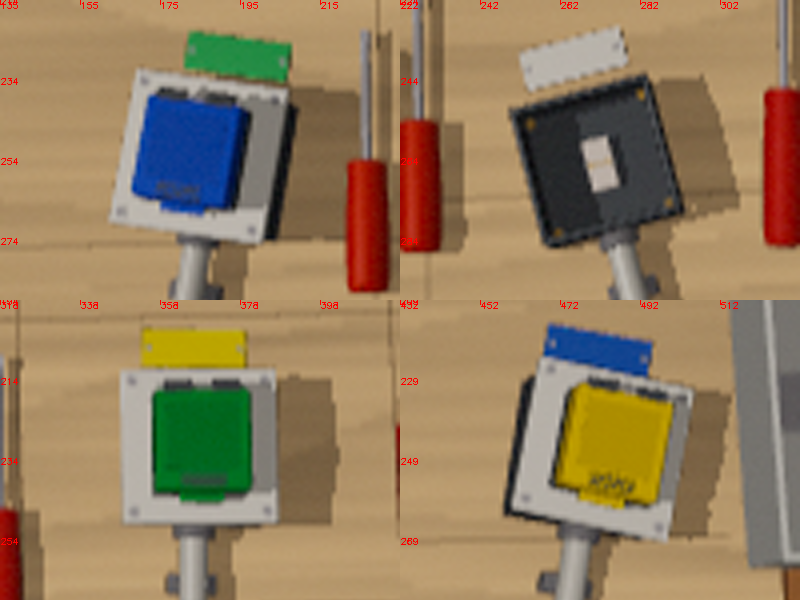

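```bash
cat > h.py <<'E'
import numpy as np
from bench import arm, optics
from scipy.spatial.transform import Rotation as R
def ray2z(name,uv,z):
    i=optics.camera_info(name);K=i["camera_matrix"];V=i["view"];Rv=V[:3,:3];t=V[:3,3]
    uv=np.atleast_2d(uv).astype(float)
    d=np.c_[(uv[:,0]-K[0,2])/K[0,0],-(uv[:,1]-K[1,2])/K[1,1],-np.ones(len(uv))]@Rv
    c=-Rv.T@t
    return (c+d*((z-c[2])/d[:,2])[:,None])[:,:2]
def move(target,yaw_y=None):
    """slide (tool axes) and dr for a TCP target; yaw_y = world angle of tool y line, rad"""
    s=arm.read_state();r=R.from_quat(s["ee_rot"])
    print("pos",np.round(s["position"],1),"slide",np.round(r.inv().apply(np.array(target)-s["position"]),1),end=" ")
    if yaw_y is not None:
        y=r.apply([0,1,0]);a=np.arctan2(y[1],y[0]);d=(yaw_y-a+np.pi/2)%np.pi-np.pi/2
        print("cur yaw",round(a,3),"dr_z",round(-np.degrees(d)/8,2),end="")
    print()
E
python3 - <<'E'
from h import *
def f(o,p): return (np.array(p)+.5)/4-.5+np.array(o)
O=dict(green=(135,214),spare=(122,224),yellow=(318,119),blue=(332,134))
F=dict(green=[(138,68),(290,90),(262,243),(110,221)],spare=[(511,108),(647,75),(684,213),(548,247)],yellow=[(121,370),(276,370),(277,523),(124,523)],blue=[(541,357),(692,389),(664,540),(511,515)])
L=dict(green=[(190,31),(291,44),(288,82),(186,69)],spare=[(519,51),(624,27),(629,66),(528,91)],yellow=[(142,330),(246,330),(247,367),(142,366)],blue=[(551,324),(652,341),(646,376),(543,358)])
def fit(p):
    c=p.mean(0); v=p[0]-p[3]+p[1]-p[2]; w=p[0]-p[1]+p[3]-p[2]
    return c, np.arctan2(v[1],v[0]), np.linalg.norm(v)/2,np.linalg.norm(w)/2, np.arctan2(-w[0],w[1])
for k in O:
    c,a,lx,ly,a2=fit(ray2z("top",f(O[k],F[k]),57 if k=="spare" else 65))
    lc,la,l1,l2,la2=fit(ray2z("top",f(O[k],L[k]),13))
    print(k,"frame",c.round(1),np.round([a,a2,lx,ly],3),"label",lc.round(1),np.round([la2,l1,l2],3),"box from label",(lc-68*np.array([np.cos(la2),np.sin(la2)])).round(1))
E
```

```text
green frame [527.4 325.1] [-0.167 -0.164 91.232 90.824] label [594.  315.4] [-0.149 23.673 63.334] box from label [526.7 325.6]
spare frame [497.3 123.2] [ 0.252  0.222 84.716 82.119] label [564.1 140.7] [ 0.215 24.833 64.656] box from label [497.6 126.2]
yellow frame [ 571.1 -105.1] [-1.9000e-02 -2.1000e-02  9.0923e+01  9.0371e+01] label [ 640.  -108.2] [-2.7000e-02  2.2872e+01  6.4248e+01] box from label [ 572.  -106.4]
blue frame [ 527.8 -371.1] [-0.243 -0.21  93.118 89.27 ] label [ 595.6 -387.7] [-0.195 21.992 62.65 ] box from label [ 528.9 -374.5]
```

```bash
python3 -c "
from h import *
move((528,-371.7,180),1.356)"
```

```text
pos [ 168.9 -601.2  230.3] slide [-407.8  123.8   50.5] cur yaw 1.844 dr_z 3.5
```

Emit:
{"name": "step_arm", "arguments": {
  "motion": [
    {"slide": [-50, 15, 0], "dr": [0, 0, 0.5], "jaw": 85},
    {"slide": [-105, 32, 0], "dr": [0, 0, 1], "jaw": 85},
    {"slide": [-160, 48, 5], "dr": [0, 0, 1.5], "jaw": 85},
    {"slide": [-215, 65, 10], "dr": [0, 0, 2], "jaw": 85},
    {"slide": [-270, 82, 20], "dr": [0, 0, 2.5], "jaw": 85},
    {"slide": [-325, 99, 30], "dr": [0, 0, 3], "jaw": 85},
    {"slide": [-375, 114, 40], "dr": [0, 0, 3.5], "jaw": 85},
    {"slide": [-408, 124, 50], "dr": [0, 0, 3.5], "jaw": 85}
  ]
}}

```text
clock: 1.1
position: [529.9, -370.2, 180.3]
ee_rot: [0.107, 0.994, 0.0, -0.0]
contact_force: [1.3, -0.6, 0.1]
gripper_width: 84.6
grasp_force: 0.0
```

```bash
cat >> h.py <<'E'
def pix2z(uv,z,s):
    """wrist fisheye pixel -> world xy on plane z"""
    i=optics.camera_info("wrist");K=i["camera_matrix"];T=i["T_tool_cam"]
    q=(np.atleast_2d(uv)-K[:2,2])/K[0,0];th=np.linalg.norm(q,axis=1,keepdims=True)
    d=np.c_[q/th*np.sin(th),np.cos(th)]*[1,-1,-1]
    r=R.from_quat(s["ee_rot"]);d=r.apply(d@T[:3,:3].T);c=r.apply(T[:3,3])+s["position"]
    return (c+d*((z-c[2])/d[:,2])[:,None])[:,:2]
E
python3 - <<'E'
from h import *
import cv2
move((528,-371.7,66),1.356)
cv2.imwrite("pics/w1.png",optics.get_image("wrist"))
E
```

```text
pos [ 529.9 -370.2  180.3] slide [  1.5  -1.9 114.3] cur yaw 1.357 dr_z 0.01
```

View pics/w1.png

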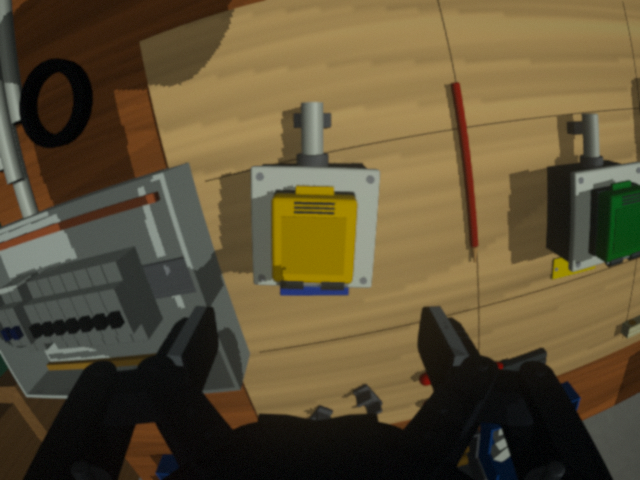

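```bash
python3 - <<'E'
from h import *
s=arm.read_state()
f=pix2z([(251,167),(379,168),(374,288),(253,287)],65,s);print(f.mean(0),f.round(0).tolist())
t=pix2z([(275,192),(357,196),(354,283),(273,281)],93,s);print(t.mean(0),t.round(0).tolist())
b=pix2z([(188,165),(220,255),(250,350)],70,s);c,y=np.array([528,-372]),np.array([np.cos(1.356),np.sin(1.356)])
print("panel in tool y",((b-c)@y).round(0),"x",((b-c)@[y[1],-y[0]]).round(0))
for p in (f,t):print([(np.arctan2(*(p[a]-p[b])[::-1])) for a,b in((0,1),(3,2),(3,0),(2,1))])
E
```

```text
[ 530.14551945 -369.66237828] [[475.0, -403.0], [495.0, -316.0], [585.0, -334.0], [565.0, -426.0]]
[ 527.93484666 -368.59457149] [[492.0, -386.0], [505.0, -336.0], [564.0, -349.0], [551.0, -403.0]]
panel in tool y [-86. -67. -51.] x [-48.  19. 104.]
[np.float64(-1.791395499432057), np.float64(-1.791319167433882), np.float64(-0.248936489163701), np.float64(-0.20361079480997102)]
[np.float64(-1.8329377283246715), np.float64(-1.8095627144373234), np.float64(-0.27027332422145034), np.float64(-0.21148102996658696)]
```

Emit:
{"name": "step_arm", "arguments": {
  "motion": [
    {"slide": [1, 0, 30], "dr": [0, 0, 0.1], "jaw": 85},
    {"slide": [1, 0, 65], "dr": [0, 0, 0.1], "jaw": 85},
    {"slide": [1, 0, 90], "dr": [0, 0, 0.1], "jaw": 85},
    {"slide": [1, 0, 105], "dr": [0, 0, 0.1], "jaw": 85},
    {"slide": [1, 0, 115], "dr": [0, 0, 0.1], "jaw": 85},
    {"slide": [1, 0, 115], "dr": [0, 0, 0.1], "jaw": 85},
    {"slide": [1, 0, 115], "dr": [0, 0, 0.1], "jaw": 50},
    {"slide": [1, 0, 115], "dr": [0, 0, 0.1], "jaw": 50}
  ]
}}

```text
clock: 2.15
position: [528.3, -372.3, 68.2]
ee_rot: [0.114, 0.993, -0.001, 0.001]
contact_force: [1.2, -0.9, -0.8]
gripper_width: 55.3
grasp_force: 64.8
```

Emit:
{"name": "step_arm", "arguments": {
  "motion": [
    {"slide": [0, 0, 0], "jaw": 50},
    {"slide": [0, 0, 0], "jaw": 50},
    {"slide": [0, 0, 0], "jaw": 50},
    {"slide": [0, 0, 0], "jaw": 50},
    {"slide": [0, 0, -5], "jaw": 50},
    {"slide": [0, 0, -10], "jaw": 50},
    {"slide": [0, 0, -15], "jaw": 50},
    {"slide": [0, 0, -15], "jaw": 50}
  ]
}}

```text
$.motion[0]: bad value
```

Emit:
{"name": "step_arm", "arguments": {
  "motion": [
    {"slide": [0, 0, 0], "dr": [0, 0, 0], "jaw": 50},
    {"slide": [0, 0, 0], "dr": [0, 0, 0], "jaw": 50},
    {"slide": [0, 0, -10], "dr": [0, 0, 0], "jaw": 50},
    {"slide": [0, 0, -25], "dr": [0, 0, 0], "jaw": 50},
    {"slide": [0, 0, -50], "dr": [0, 0, 0], "jaw": 50},
    {"slide": [0, 0, -80], "dr": [0, 0, 0], "jaw": 50},
    {"slide": [0, 0, -110], "dr": [0, 0, 0], "jaw": 50},
    {"slide": [0, 0, -120], "dr": [0, 0, 0], "jaw": 50}
  ]
}}

```text
clock: 3.15
position: [528.1, -372.2, 189.1]
ee_rot: [0.114, 0.993, -0.001, 0.002]
contact_force: [0.4, -0.9, -1.2]
gripper_width: 55.1
grasp_force: 65.0
```

```bash
python3 - <<'E'
from h import *
import cv2
cv2.imwrite("pics/w2.png",optics.get_image("wrist"))
# box yaw green -.158 spare .23 yellow -.022 blue -.205
move((497.5,124.3,185),np.pi/2+.23)
E
```

```text
pos [ 528.1 -372.2  189.2] slide [142.4 476.6   3.2] cur yaw 1.342 dr_z -3.29
```

View pics/w2.png

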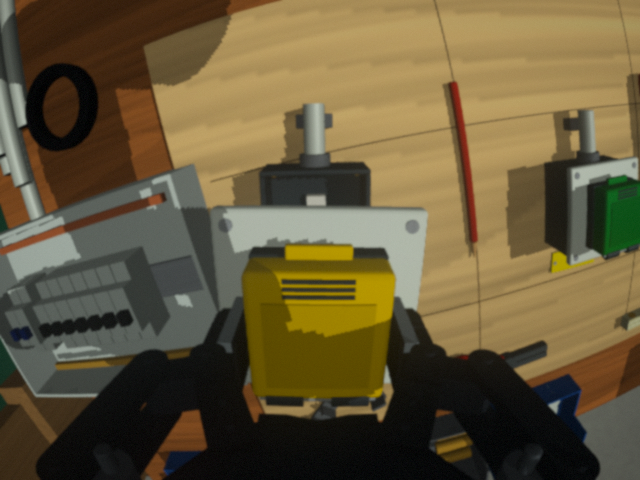

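Emit:
{"name": "step_arm", "arguments": {
  "motion": [
    {"slide": [12, 40, 0], "dr": [0, 0, -0.3], "jaw": 50},
    {"slide": [30, 100, 0], "dr": [0, 0, -0.8], "jaw": 50},
    {"slide": [48, 160, 0], "dr": [0, 0, -1.3], "jaw": 50},
    {"slide": [66, 220, 0], "dr": [0, 0, -1.8], "jaw": 50},
    {"slide": [84, 280, 0], "dr": [0, 0, -2.3], "jaw": 50},
    {"slide": [102, 340, 0], "dr": [0, 0, -2.8], "jaw": 50},
    {"slide": [120, 400, 0], "dr": [0, 0, -3.3], "jaw": 50},
    {"slide": [135, 450, 0], "dr": [0, 0, -3.3], "jaw": 50}
  ]
}}

```text
clock: 4.2
position: [496.7, 99.1, 185.3]
ee_rot: [-0.116, 0.993, -0.0, -0.001]
contact_force: [1.8, 0.4, -1.3]
gripper_width: 54.7
grasp_force: 65.0
```

```bash
python3 - <<'E'
from h import *
move((497.5,124.3,105),np.pi/2+.23)
E
```

```text
pos [496.7  99.1 185.3] slide [-6.8 24.4 80.3] cur yaw 1.804 dr_z 0.02
```

Emit:
{"name": "step_arm", "arguments": {
  "motion": [
    {"slide": [-4, 14, 0], "dr": [0, 0, 0], "jaw": 50},
    {"slide": [-7, 24, 5], "dr": [0, 0, 0], "jaw": 50},
    {"slide": [-7, 24, 25], "dr": [0, 0, 0], "jaw": 50},
    {"slide": [-7, 24, 50], "dr": [0, 0, 0], "jaw": 50},
    {"slide": [-7, 24, 70], "dr": [0, 0, 0], "jaw": 50},
    {"slide": [-7, 24, 80], "dr": [0, 0, 0], "jaw": 50},
    {"slide": [-7, 24, 80], "dr": [0, 0, 0], "jaw": 50},
    {"slide": [-7, 24, 80], "dr": [0, 0, 0], "jaw": 50}
  ]
}}

```text
clock: 5.2
position: [499.8, 122.0, 107.0]
ee_rot: [-0.116, 0.993, 0.0, 0.001]
contact_force: [0.3, 1.1, -1.5]
gripper_width: 54.3
grasp_force: 65.0
```

```bash
python3 - <<'E'
from h import *
import cv2
move((497.5,124.3,68),np.pi/2+.23)
a=optics.get_image("wrist");b=optics.get_image("scene")
cv2.imwrite("pics/w3.png",np.hstack([cv2.resize(a[100:400,150:500],None,fx=1.14,fy=1.14),cv2.resize(b[180:330,330:530],None,fx=2,fy=2.28)]))
E
```

```text
pos [499.8 122.  107. ] slide [ 1.8  2.7 39. ] cur yaw 1.802 dr_z 0.01
```

View pics/w3.png

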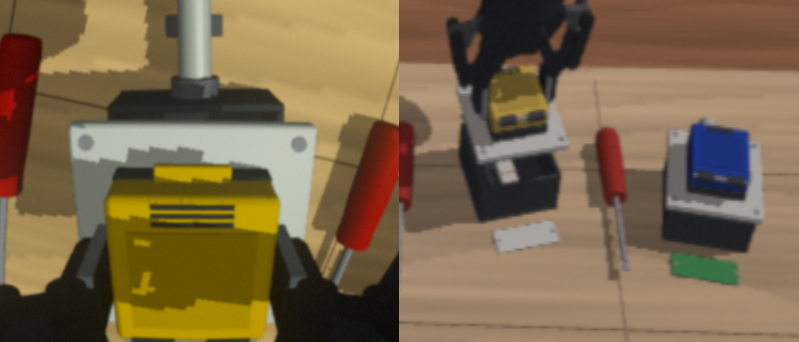

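Emit:
{"name": "step_arm", "arguments": {
  "motion": [
    {"slide": [2, 2.5, 5], "dr": [0, 0, 0], "jaw": 50},
    {"slide": [2, 2.5, 12], "dr": [0, 0, 0], "jaw": 50},
    {"slide": [2, 2.5, 20], "dr": [0, 0, 0], "jaw": 50},
    {"slide": [2, 2.5, 28], "dr": [0, 0, 0], "jaw": 50},
    {"slide": [2, 2.5, 34], "dr": [0, 0, 0], "jaw": 50},
    {"slide": [2, 2.5, 38], "dr": [0, 0, 0], "jaw": 50},
    {"slide": [2, 2.5, 40], "dr": [0, 0, 0], "jaw": 50},
    {"slide": [2, 2.5, 40], "dr": [0, 0, 0], "jaw": 50}
  ]
}}

```text
clock: 6.3
position: [496.6, 124.0, 67.8]
ee_rot: [-0.116, 0.993, -0.0, -0.0]
contact_force: [-5.2, 1.0, 8.3]
gripper_width: 55.1
grasp_force: 66.3
```

Emit:
{"name": "step_arm", "arguments": {
  "motion": [
    {"slide": [0, 0, 0], "dr": [0, 0, 0], "jaw": 85},
    {"slide": [0, 0, 0], "dr": [0, 0, 0], "jaw": 85},
    {"slide": [0, 0, 0], "dr": [0, 0, 0], "jaw": 85},
    {"slide": [0, 0, -15], "dr": [0, 0, 0], "jaw": 85},
    {"slide": [0, 0, -40], "dr": [0, 0, 0], "jaw": 85},
    {"slide": [0, 0, -70], "dr": [0, 0, 0], "jaw": 85},
    {"slide": [0, 0, -100], "dr": [0, 0, 0], "jaw": 85},
    {"slide": [0, 0, -115], "dr": [0, 0, 0], "jaw": 85}
  ]
}}

```text
clock: 7.3
position: [497.5, 124.4, 183.9]
ee_rot: [-0.116, 0.993, 0.001, 0.002]
contact_force: [-0.4, -0.3, -1.1]
gripper_width: 84.8
grasp_force: 0.0
```

```bash
python3 - <<'E'
from h import *
move((527.2,325.2,180),np.pi/2-.16)
E
```

```text
pos [497.5 124.4 183.9] slide [-75.1 188.6   4.4] cur yaw 1.803 dr_z 2.81
```

Emit:
{"name": "step_arm", "arguments": {
  "motion": [
    {"slide": [-14, 35, 0], "dr": [0, 0, 0.5], "jaw": 85},
    {"slide": [-30, 75, 0], "dr": [0, 0, 1], "jaw": 85},
    {"slide": [-45, 115, 0], "dr": [0, 0, 1.6], "jaw": 85},
    {"slide": [-62, 155, 0], "dr": [0, 0, 2.2], "jaw": 85},
    {"slide": [-72, 180, 2], "dr": [0, 0, 2.8], "jaw": 85},
    {"slide": [-75, 188.5, 4], "dr": [0, 0, 2.8], "jaw": 85},
    {"slide": [-75, 188.5, 4], "dr": [0, 0, 2.8], "jaw": 85},
    {"slide": [-75, 188.5, 4], "dr": [0, 0, 2.8], "jaw": 85}
  ]
}}

```text
clock: 8.3
position: [526.2, 323.7, 177.4]
ee_rot: [0.08, 0.997, -0.0, -0.0]
contact_force: [0.5, 0.6, -0.4]
gripper_width: 84.7
grasp_force: 0.0
```

```bash
python3 - <<'E'
from h import *
import cv2
move((527.2,325.2,67),np.pi/2-.16)
cv2.imwrite("pics/w4.png",optics.get_image("wrist"))
E
```

```text
pos [526.2 323.7 177.4] slide [ -0.8   1.7 110.4] cur yaw 1.411 dr_z 0.0
```

View pics/w4.png

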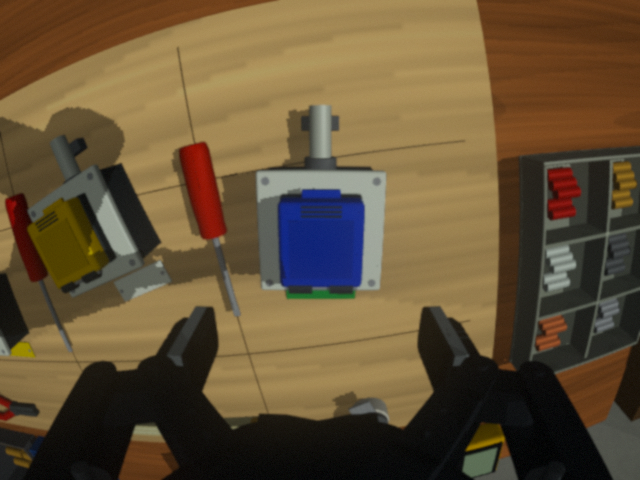

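Emit:
{"name": "step_arm", "arguments": {
  "motion": [
    {"slide": [-0.5, 1.5, 30], "dr": [0, 0, 0], "jaw": 85},
    {"slide": [-0.5, 1.5, 65], "dr": [0, 0, 0], "jaw": 85},
    {"slide": [-0.5, 1.5, 90], "dr": [0, 0, 0], "jaw": 85},
    {"slide": [-0.5, 1.5, 104], "dr": [0, 0, 0], "jaw": 85},
    {"slide": [-0.5, 1.5, 111], "dr": [0, 0, 0], "jaw": 85},
    {"slide": [-0.5, 1.5, 111], "dr": [0, 0, 0], "jaw": 85},
    {"slide": [-0.5, 1.5, 111], "dr": [0, 0, 0], "jaw": 50},
    {"slide": [-0.5, 1.5, 111], "dr": [0, 0, 0], "jaw": 50}
  ]
}}

```text
clock: 9.35
position: [527.8, 326.8, 67.9]
ee_rot: [0.079, 0.997, 0.001, 0.001]
contact_force: [1.9, 1.8, 0.0]
gripper_width: 55.0
grasp_force: 65.2
```

Emit:
{"name": "step_arm", "arguments": {
  "motion": [
    {"slide": [0, 0, 0], "dr": [0, 0, 0], "jaw": 50},
    {"slide": [0, 0, 0], "dr": [0, 0, 0], "jaw": 50},
    {"slide": [0, 0, -10], "dr": [0, 0, 0], "jaw": 50},
    {"slide": [0, 0, -25], "dr": [0, 0, 0], "jaw": 50},
    {"slide": [0, 0, -50], "dr": [0, 0, 0], "jaw": 50},
    {"slide": [0, 0, -80], "dr": [0, 0, 0], "jaw": 50},
    {"slide": [0, 0, -110], "dr": [0, 0, 0], "jaw": 50},
    {"slide": [0, 0, -120], "dr": [0, 0, 0], "jaw": 50}
  ]
}}

```text
clock: 10.35
position: [527.8, 326.7, 189.0]
ee_rot: [0.079, 0.997, 0.002, 0.001]
contact_force: [0.0, -0.4, -2.2]
gripper_width: 55.0
grasp_force: 65.4
```

```bash
python3 - <<'E'
from h import *
move((528.5,-372.3,187),np.pi/2-.21)
E
```

```text
pos [527.8 326.7 189. ] slide [-1.114e+02 -6.901e+02 -1.000e-01] cur yaw 1.412 dr_z 0.37
```

Emit:
{"name": "step_arm", "arguments": {
  "motion": [
    {"slide": [-5, -30, 0], "dr": [0, 0, 0], "jaw": 50},
    {"slide": [-13, -80, 0], "dr": [0, 0, 0.1], "jaw": 50},
    {"slide": [-22, -135, 0], "dr": [0, 0, 0.1], "jaw": 50},
    {"slide": [-31, -190, 0], "dr": [0, 0, 0.2], "jaw": 50},
    {"slide": [-40, -250, 0], "dr": [0, 0, 0.2], "jaw": 50},
    {"slide": [-50, -310, 0], "dr": [0, 0, 0.3], "jaw": 50},
    {"slide": [-60, -370, 0], "dr": [0, 0, 0.3], "jaw": 50},
    {"slide": [-69, -425, 0], "dr": [0, 0, 0.4], "jaw": 50}
  ]
}}

```text
clock: 11.35
position: [527.0, -106.4, 185.7]
ee_rot: [0.108, 0.994, 0.0, -0.001]
contact_force: [1.3, 0.2, -1.5]
gripper_width: 55.2
grasp_force: 65.4
```

```bash
python3 - <<'E'
from h import *
move((528.5,-372.3,187),np.pi/2-.21)
E
```

```text
pos [ 527.  -106.4  185.7] slide [ -58.4 -259.5   -1.3] cur yaw 1.355 dr_z -0.04
```

Emit:
{"name": "step_arm", "arguments": {
  "motion": [
    {"slide": [-13, -55, 0], "dr": [0, 0, 0], "jaw": 50},
    {"slide": [-25, -110, 0], "dr": [0, 0, 0], "jaw": 50},
    {"slide": [-37, -165, 0], "dr": [0, 0, 0], "jaw": 50},
    {"slide": [-48, -215, 0], "dr": [0, 0, 0], "jaw": 50},
    {"slide": [-56, -248, 0], "dr": [0, 0, 0], "jaw": 50},
    {"slide": [-58, -259, 0], "dr": [0, 0, 0], "jaw": 50},
    {"slide": [-58, -259, 0], "dr": [0, 0, 0], "jaw": 50},
    {"slide": [-58, -259, 0], "dr": [0, 0, 0], "jaw": 50}
  ]
}}

```text
clock: 12.35
position: [529.3, -368.6, 186.2]
ee_rot: [0.107, 0.994, 0.0, -0.0]
contact_force: [0.3, 0.5, -1.5]
gripper_width: 55.1
grasp_force: 65.4
```

```bash
python3 - <<'E'
from h import *
move((528.5,-372.3,107),np.pi/2-.21)
E
```

```text
pos [ 529.3 -368.6  186.2] slide [-0.  -3.8 79.2] cur yaw 1.357 dr_z -0.03
```

Emit:
{"name": "step_arm", "arguments": {
  "motion": [
    {"slide": [0, -3, 20], "dr": [0, 0, 0], "jaw": 50},
    {"slide": [0, -3, 45], "dr": [0, 0, 0], "jaw": 50},
    {"slide": [0, -3, 65], "dr": [0, 0, 0], "jaw": 50},
    {"slide": [0, -3, 76], "dr": [0, 0, 0], "jaw": 50},
    {"slide": [0, -3, 79], "dr": [0, 0, 0], "jaw": 50},
    {"slide": [0, -3, 79], "dr": [0, 0, 0], "jaw": 50},
    {"slide": [0, -3, 79], "dr": [0, 0, 0], "jaw": 50},
    {"slide": [0, -3, 79], "dr": [0, 0, 0], "jaw": 50}
  ]
}}

```text
clock: 13.35
position: [529.0, -372.9, 108.0]
ee_rot: [0.107, 0.994, -0.0, 0.001]
contact_force: [-0.8, -0.0, -1.1]
gripper_width: 55.0
grasp_force: 65.4
```

```bash
python3 - <<'E'
from h import *
move((528.5,-372.3,68),np.pi/2-.21)
E
```

```text
pos [ 529.  -372.9  108. ] slide [ 0.7  0.5 40. ] cur yaw 1.356 dr_z -0.04
```

Emit:
{"name": "step_arm", "arguments": {
  "motion": [
    {"slide": [0.5, 0.5, 5], "dr": [0, 0, 0], "jaw": 50},
    {"slide": [0.5, 0.5, 12], "dr": [0, 0, 0], "jaw": 50},
    {"slide": [0.5, 0.5, 20], "dr": [0, 0, 0], "jaw": 50},
    {"slide": [0.5, 0.5, 28], "dr": [0, 0, 0], "jaw": 50},
    {"slide": [0.5, 0.5, 34], "dr": [0, 0, 0], "jaw": 50},
    {"slide": [0.5, 0.5, 38], "dr": [0, 0, 0], "jaw": 50},
    {"slide": [0.5, 0.5, 41], "dr": [0, 0, 0], "jaw": 50},
    {"slide": [0.5, 0.5, 41], "dr": [0, 0, 0], "jaw": 50}
  ]
}}

```text
clock: 14.35
position: [528.4, -372.2, 67.7]
ee_rot: [0.107, 0.994, -0.0, 0.0]
contact_force: [-1.5, 1.0, 4.6]
gripper_width: 55.2
grasp_force: 66.1
```

Seated. Release, rise, then the green outlet.

Emit:
{"name": "step_arm", "arguments": {
  "motion": [
    {"slide": [0, 0, 0], "dr": [0, 0, 0], "jaw": 85},
    {"slide": [0, 0, 0], "dr": [0, 0, 0], "jaw": 85},
    {"slide": [0, 0, 0], "dr": [0, 0, 0], "jaw": 85},
    {"slide": [0, 0, -15], "dr": [0, 0, 0], "jaw": 85},
    {"slide": [0, 0, -40], "dr": [0, 0, 0], "jaw": 85},
    {"slide": [0, 0, -70], "dr": [0, 0, 0], "jaw": 85},
    {"slide": [0, 0, -100], "dr": [0, 0, 0], "jaw": 85},
    {"slide": [0, 0, -115], "dr": [0, 0, 0], "jaw": 85}
  ]
}}

```text
clock: 15.35
position: [529.2, -372.6, 184.4]
ee_rot: [0.107, 0.994, -0.001, 0.002]
contact_force: [-0.1, -0.7, 0.0]
gripper_width: 84.8
grasp_force: 0.0
```

```bash
python3 - <<'E'
from h import *
move((571.5,-105.5,180),np.pi/2-.021)
E
```

```text
pos [ 529.2 -372.6  184.4] slide [ 15.6 270.    4. ] cur yaw 1.356 dr_z -1.39
```

Emit:
{"name": "step_arm", "arguments": {
  "motion": [
    {"slide": [3, 50, 0], "dr": [0, 0, -0.2], "jaw": 85},
    {"slide": [6, 105, 0], "dr": [0, 0, -0.5], "jaw": 85},
    {"slide": [9, 160, 0], "dr": [0, 0, -0.8], "jaw": 85},
    {"slide": [12, 215, 0], "dr": [0, 0, -1.1], "jaw": 85},
    {"slide": [15, 255, 2], "dr": [0, 0, -1.4], "jaw": 85},
    {"slide": [15.5, 269.5, 4], "dr": [0, 0, -1.4], "jaw": 85},
    {"slide": [15.5, 269.5, 4], "dr": [0, 0, -1.4], "jaw": 85},
    {"slide": [15.5, 269.5, 4], "dr": [0, 0, -1.4], "jaw": 85}
  ]
}}

```text
clock: 16.35
position: [570.4, -106.6, 177.2]
ee_rot: [0.01, 1.0, -0.0, -0.0]
contact_force: [0.2, 0.7, 0.2]
gripper_width: 85.1
grasp_force: 0.0
```

```bash
python3 - <<'E'
from h import *
import cv2
move((571.5,-105.5,67),np.pi/2-.021)
cv2.imwrite("pics/w5.png",optics.get_image("wrist"))
E
```

```text
pos [ 570.4 -106.6  177.2] slide [ -1.1   1.2 110.2] cur yaw 1.55 dr_z 0.0
```

View pics/w5.png

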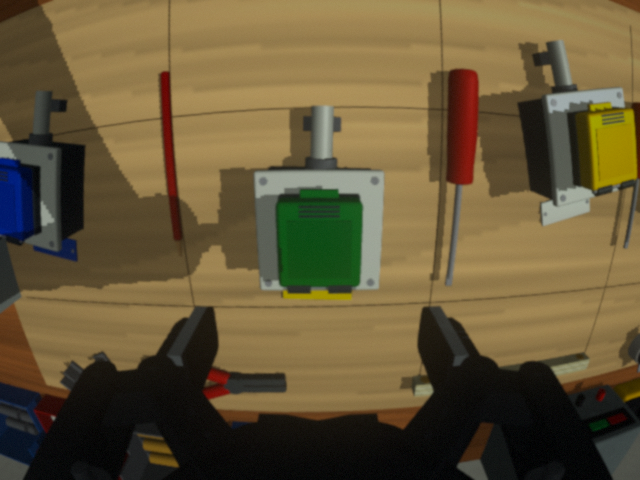

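The green outlet (frame corners about (255,170)–(380,290)) lies square to the jaws and centred; blue and yellow sit level at the sides. Grasp it.

Emit:
{"name": "step_arm", "arguments": {
  "motion": [
    {"slide": [-0.5, 1, 30], "dr": [0, 0, 0], "jaw": 85},
    {"slide": [-0.5, 1, 65], "dr": [0, 0, 0], "jaw": 85},
    {"slide": [-0.5, 1, 90], "dr": [0, 0, 0], "jaw": 85},
    {"slide": [-0.5, 1, 104], "dr": [0, 0, 0], "jaw": 85},
    {"slide": [-0.5, 1, 110], "dr": [0, 0, 0], "jaw": 85},
    {"slide": [-0.5, 1, 110], "dr": [0, 0, 0], "jaw": 85},
    {"slide": [-0.5, 1, 110], "dr": [0, 0, 0], "jaw": 50},
    {"slide": [-0.5, 1, 110], "dr": [0, 0, 0], "jaw": 50}
  ]
}}

```text
clock: 17.4
position: [572.2, -104.6, 68.9]
ee_rot: [0.009, 1.0, -0.0, 0.001]
contact_force: [2.4, -1.1, -1.4]
gripper_width: 55.0
grasp_force: 64.7
```

Emit:
{"name": "step_arm", "arguments": {
  "motion": [
    {"slide": [0, 0, 0], "dr": [0, 0, 0], "jaw": 50},
    {"slide": [0, 0, 0], "dr": [0, 0, 0], "jaw": 50},
    {"slide": [0, 0, -10], "dr": [0, 0, 0], "jaw": 50},
    {"slide": [0, 0, -25], "dr": [0, 0, 0], "jaw": 50},
    {"slide": [0, 0, -50], "dr": [0, 0, 0], "jaw": 50},
    {"slide": [0, 0, -80], "dr": [0, 0, 0], "jaw": 50},
    {"slide": [0, 0, -110], "dr": [0, 0, 0], "jaw": 50},
    {"slide": [0, 0, -120], "dr": [0, 0, 0], "jaw": 50}
  ]
}}

```text
clock: 18.4
position: [572.1, -104.5, 190.0]
ee_rot: [0.01, 1.0, 0.0, 0.002]
contact_force: [-0.4, -0.2, -1.6]
gripper_width: 54.6
grasp_force: 65.0
```

```bash
python3 - <<'E'
from h import *
move((527.2,325.8,187),np.pi/2-.16)
E
```

```text
pos [ 572.1 -104.5  190. ] slide [ 53.2 429.4   2.9] cur yaw 1.552 dr_z 1.01
```

Emit:
{"name": "step_arm", "arguments": {
  "motion": [
    {"slide": [4, 35, 0], "dr": [0, 0, 0.1], "jaw": 50},
    {"slide": [11, 90, 0], "dr": [0, 0, 0.3], "jaw": 50},
    {"slide": [19, 150, 0], "dr": [0, 0, 0.5], "jaw": 50},
    {"slide": [26, 210, 0], "dr": [0, 0, 0.7], "jaw": 50},
    {"slide": [33, 270, 0], "dr": [0, 0, 0.9], "jaw": 50},
    {"slide": [41, 330, 0], "dr": [0, 0, 1], "jaw": 50},
    {"slide": [47, 380, 0], "dr": [0, 0, 1], "jaw": 50},
    {"slide": [51, 415, 0], "dr": [0, 0, 1], "jaw": 50}
  ]
}}

```text
clock: 19.4
position: [527.1, 313.4, 186.3]
ee_rot: [0.079, 0.997, -0.001, -0.001]
contact_force: [-0.1, -0.1, -1.9]
gripper_width: 54.9
grasp_force: 64.9
```

```bash
python3 - <<'E'
from h import *
move((527.2,325.8,107),np.pi/2-.16)
E
```

```text
pos [527.1 313.4 186.3] slide [ 1.7 12.4 79.2] cur yaw 1.413 dr_z 0.02
```

Emit:
{"name": "step_arm", "arguments": {
  "motion": [
    {"slide": [1.5, 11, 10], "dr": [0, 0, 0], "jaw": 50},
    {"slide": [1.5, 11, 35], "dr": [0, 0, 0], "jaw": 50},
    {"slide": [1.5, 11, 60], "dr": [0, 0, 0], "jaw": 50},
    {"slide": [1.5, 11, 74], "dr": [0, 0, 0], "jaw": 50},
    {"slide": [1.5, 11, 79], "dr": [0, 0, 0], "jaw": 50},
    {"slide": [1.5, 11, 79], "dr": [0, 0, 0], "jaw": 50},
    {"slide": [1.5, 11, 79], "dr": [0, 0, 0], "jaw": 50},
    {"slide": [1.5, 11, 79], "dr": [0, 0, 0], "jaw": 50}
  ]
}}

```text
clock: 20.4
position: [528.8, 322.7, 109.2]
ee_rot: [0.079, 0.997, 0.001, 0.001]
contact_force: [-0.5, -0.4, -0.7]
gripper_width: 54.8
grasp_force: 64.9
```

```bash
python3 - <<'E'
from h import *
move((527.2,325.8,68),np.pi/2-.16)
E
```

```text
pos [528.8 322.7 109.2] slide [ 2.1  2.7 41.2] cur yaw 1.412 dr_z 0.01
```

Emit:
{"name": "step_arm", "arguments": {
  "motion": [
    {"slide": [2, 2.5, 5], "dr": [0, 0, 0], "jaw": 50},
    {"slide": [2, 2.5, 12], "dr": [0, 0, 0], "jaw": 50},
    {"slide": [2, 2.5, 20], "dr": [0, 0, 0], "jaw": 50},
    {"slide": [2, 2.5, 28], "dr": [0, 0, 0], "jaw": 50},
    {"slide": [2, 2.5, 34], "dr": [0, 0, 0], "jaw": 50},
    {"slide": [2, 2.5, 38], "dr": [0, 0, 0], "jaw": 50},
    {"slide": [2, 2.5, 41.5], "dr": [0, 0, 0], "jaw": 50},
    {"slide": [2, 2.5, 41.5], "dr": [0, 0, 0], "jaw": 50}
  ]
}}

```text
clock: 21.4
position: [526.9, 325.2, 68.7]
ee_rot: [0.079, 0.997, -0.0, 0.0]
contact_force: [-4.1, -1.4, 7.2]
gripper_width: 54.9
grasp_force: 65.8
```

Emit:
{"name": "step_arm", "arguments": {
  "motion": [
    {"slide": [0, 0, 0], "dr": [0, 0, 0], "jaw": 85},
    {"slide": [0, 0, 0], "dr": [0, 0, 0], "jaw": 85},
    {"slide": [0, 0, 0], "dr": [0, 0, 0], "jaw": 85},
    {"slide": [0, 0, -15], "dr": [0, 0, 0], "jaw": 85},
    {"slide": [0, 0, -40], "dr": [0, 0, 0], "jaw": 85},
    {"slide": [0, 0, -70], "dr": [0, 0, 0], "jaw": 85},
    {"slide": [0, 0, -100], "dr": [0, 0, 0], "jaw": 85},
    {"slide": [0, 0, -115], "dr": [0, 0, 0], "jaw": 85}
  ]
}}

```text
clock: 22.4
position: [527.6, 325.8, 184.8]
ee_rot: [0.079, 0.997, 0.002, 0.001]
contact_force: [-0.5, 0.4, -0.9]
gripper_width: 84.9
grasp_force: 0.0
```

```bash
python3 - <<'E'
from h import *
move((497,124.2,180),1.802)
E
```

```text
pos [527.6 325.8 184.8] slide [  -1.6 -204.     4.1] cur yaw 1.412 dr_z -2.79
```

Emit:
{"name": "step_arm", "arguments": {
  "motion": [
    {"slide": [0, -35, 0], "dr": [0, 0, -0.4], "jaw": 85},
    {"slide": [0, -80, 0], "dr": [0, 0, -1], "jaw": 85},
    {"slide": [0, -125, 0], "dr": [0, 0, -1.6], "jaw": 85},
    {"slide": [-1, -170, 0], "dr": [0, 0, -2.2], "jaw": 85},
    {"slide": [-1.5, -195, 2], "dr": [0, 0, -2.8], "jaw": 85},
    {"slide": [-1.5, -204, 4], "dr": [0, 0, -2.8], "jaw": 85},
    {"slide": [-1.5, -204, 4], "dr": [0, 0, -2.8], "jaw": 85},
    {"slide": [-1.5, -204, 4], "dr": [0, 0, -2.8], "jaw": 85}
  ]
}}

```text
clock: 23.4
position: [496.5, 124.4, 177.8]
ee_rot: [-0.116, 0.993, 0.0, 0.0]
contact_force: [-0.7, 0.1, 0.1]
gripper_width: 85.2
grasp_force: 0.0
```

```bash
python3 - <<'E'
from h import *
import cv2
move((497,124.2,67),1.802)
cv2.imwrite("pics/w6.png",optics.get_image("wrist"))
E
```

```text
pos [496.5 124.4 177.8] slide [ -0.4  -0.4 110.8] cur yaw 1.803 dr_z 0.01
```

View pics/w6.png

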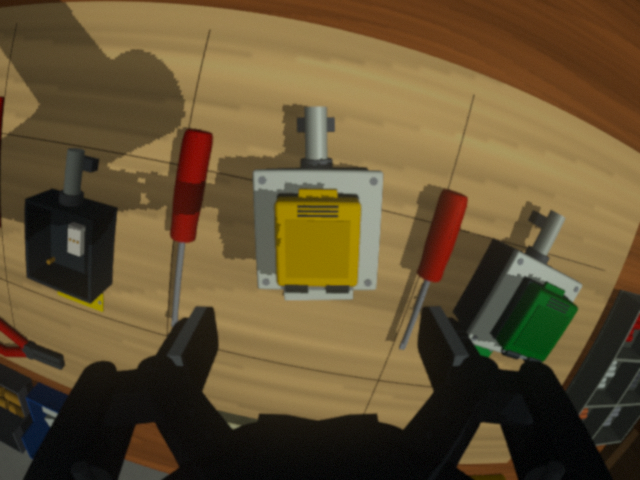

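Yellow (frame (254,169)–(380,290)) is square under the jaws; green sits in its box at the right, and the yellow box is empty at (70,245).

Emit:
{"name": "step_arm", "arguments": {
  "motion": [
    {"slide": [0, 0, 30], "dr": [0, 0, 0], "jaw": 85},
    {"slide": [0, 0, 65], "dr": [0, 0, 0], "jaw": 85},
    {"slide": [0, 0, 90], "dr": [0, 0, 0], "jaw": 85},
    {"slide": [0, 0, 104], "dr": [0, 0, 0], "jaw": 85},
    {"slide": [0, 0, 111], "dr": [0, 0, 0], "jaw": 85},
    {"slide": [0, 0, 111], "dr": [0, 0, 0], "jaw": 85},
    {"slide": [0, 0, 111], "dr": [0, 0, 0], "jaw": 50},
    {"slide": [0, 0, 111], "dr": [0, 0, 0], "jaw": 50}
  ]
}}

```text
clock: 24.45
position: [496.9, 124.0, 68.1]
ee_rot: [-0.116, 0.993, 0.0, 0.001]
contact_force: [0.9, -0.5, -0.6]
gripper_width: 54.7
grasp_force: 64.0
```

Emit:
{"name": "step_arm", "arguments": {
  "motion": [
    {"slide": [0, 0, 0], "dr": [0, 0, 0], "jaw": 50},
    {"slide": [0, 0, 0], "dr": [0, 0, 0], "jaw": 50},
    {"slide": [0, 0, -10], "dr": [0, 0, 0], "jaw": 50},
    {"slide": [0, 0, -25], "dr": [0, 0, 0], "jaw": 50},
    {"slide": [0, 0, -50], "dr": [0, 0, 0], "jaw": 50},
    {"slide": [0, 0, -80], "dr": [0, 0, 0], "jaw": 50},
    {"slide": [0, 0, -110], "dr": [0, 0, 0], "jaw": 50},
    {"slide": [0, 0, -120], "dr": [0, 0, 0], "jaw": 50}
  ]
}}

```text
clock: 25.45
position: [496.8, 123.9, 189.3]
ee_rot: [-0.116, 0.993, 0.001, 0.002]
contact_force: [-0.7, -0.6, -2.7]
gripper_width: 54.7
grasp_force: 64.3
```

```bash
python3 - <<'E'
from h import *
move((571.7,-105.2,187),np.pi/2-.02)
E
```

```text
pos [496.8 123.9 189.3] slide [ -20.2 -240.2    2.1] cur yaw 1.803 dr_z 1.8
```

Emit:
{"name": "step_arm", "arguments": {
  "motion": [
    {"slide": [-3, -35, 0], "dr": [0, 0, 0.3], "jaw": 50},
    {"slide": [-8, -85, 0], "dr": [0, 0, 0.7], "jaw": 50},
    {"slide": [-12, -140, 0], "dr": [0, 0, 1.1], "jaw": 50},
    {"slide": [-16, -190, 0], "dr": [0, 0, 1.5], "jaw": 50},
    {"slide": [-19, -225, 0], "dr": [0, 0, 1.8], "jaw": 50},
    {"slide": [-20, -240, 2], "dr": [0, 0, 1.8], "jaw": 50},
    {"slide": [-20, -240, 2], "dr": [0, 0, 1.8], "jaw": 50},
    {"slide": [-20, -240, 2], "dr": [0, 0, 1.8], "jaw": 50}
  ]
}}

```text
clock: 26.45
position: [570.3, -104.5, 184.5]
ee_rot: [0.009, 1.0, 0.0, -0.0]
contact_force: [0.4, 1.2, -1.4]
gripper_width: 54.9
grasp_force: 64.3
```

```bash
python3 - <<'E'
from h import *
move((571.7,-105.2,107),np.pi/2-.02)
E
```

```text
pos [ 570.3 -104.5  184.5] slide [-1.5 -0.7 77.5] cur yaw 1.552 dr_z 0.01
```

Emit:
{"name": "step_arm", "arguments": {
  "motion": [
    {"slide": [0, 0, 20], "dr": [0, 0, 0], "jaw": 50},
    {"slide": [0, 0, 45], "dr": [0, 0, 0], "jaw": 50},
    {"slide": [0, 0, 65], "dr": [0, 0, 0], "jaw": 50},
    {"slide": [0, 0, 74], "dr": [0, 0, 0], "jaw": 50},
    {"slide": [0, 0, 77.5], "dr": [0, 0, 0], "jaw": 50},
    {"slide": [0, 0, 77.5], "dr": [0, 0, 0], "jaw": 50},
    {"slide": [0, 0, 77.5], "dr": [0, 0, 0], "jaw": 50},
    {"slide": [0, 0, 77.5], "dr": [0, 0, 0], "jaw": 50}
  ]
}}

```text
clock: 27.45
position: [571.0, -105.5, 107.9]
ee_rot: [0.01, 1.0, 0.0, 0.001]
contact_force: [-0.4, -0.4, -1.3]
gripper_width: 54.7
grasp_force: 64.3
```

```bash
python3 - <<'E'
from h import *
move((571.7,-105.2,68),np.pi/2-.02)
E
```

```text
pos [ 571.  -105.5  107.9] slide [-0.6  0.3 39.9] cur yaw 1.551 dr_z 0.0
```

Emit:
{"name": "step_arm", "arguments": {
  "motion": [
    {"slide": [-0.5, 0.5, 5], "dr": [0, 0, 0], "jaw": 50},
    {"slide": [-0.5, 0.5, 12], "dr": [0, 0, 0], "jaw": 50},
    {"slide": [-0.5, 0.5, 20], "dr": [0, 0, 0], "jaw": 50},
    {"slide": [-0.5, 0.5, 28], "dr": [0, 0, 0], "jaw": 50},
    {"slide": [-0.5, 0.5, 34], "dr": [0, 0, 0], "jaw": 50},
    {"slide": [-0.5, 0.5, 38], "dr": [0, 0, 0], "jaw": 50},
    {"slide": [-0.5, 0.5, 41], "dr": [0, 0, 0], "jaw": 50},
    {"slide": [-0.5, 0.5, 41], "dr": [0, 0, 0], "jaw": 50}
  ]
}}

```text
clock: 28.45
position: [571.2, -105.0, 68.0]
ee_rot: [0.009, 1.0, -0.0, 0.0]
contact_force: [-3.2, 0.9, 6.7]
gripper_width: 55.0
grasp_force: 65.3
```

Seated. Release, rise, then pull back to clear the cameras.

Emit:
{"name": "step_arm", "arguments": {
  "motion": [
    {"slide": [0, 0, 0], "dr": [0, 0, 0], "jaw": 85},
    {"slide": [0, 0, 0], "dr": [0, 0, 0], "jaw": 85},
    {"slide": [0, 0, 0], "dr": [0, 0, 0], "jaw": 85},
    {"slide": [0, 0, -15], "dr": [0, 0, 0], "jaw": 85},
    {"slide": [0, 0, -45], "dr": [0, 0, 0], "jaw": 85},
    {"slide": [0, 0, -90], "dr": [0, 0, 0], "jaw": 85},
    {"slide": [0, 0, -130], "dr": [0, 0, 0], "jaw": 85},
    {"slide": [0, 0, -150], "dr": [0, 0, 0], "jaw": 85}
  ]
}}

```text
clock: 29.45
position: [572.3, -105.1, 220.4]
ee_rot: [0.01, 1.0, -0.0, 0.003]
contact_force: [0.3, -0.3, -0.6]
gripper_width: 85.2
grasp_force: 0.0
```

Emit:
{"name": "step_arm", "arguments": {
  "motion": [
    {"slide": [30, 0, 0], "dr": [0, 0, 0], "jaw": 85},
    {"slide": [75, 0, 0], "dr": [0, 0, 0], "jaw": 85},
    {"slide": [120, 0, 0], "dr": [0, 0, 0], "jaw": 85},
    {"slide": [150, 0, 0], "dr": [0, 0, 0], "jaw": 85},
    {"slide": [170, 0, 0], "dr": [0, 0, 0], "jaw": 85},
    {"slide": [180, 0, 0], "dr": [0, 0, 0], "jaw": 85},
    {"slide": [180, 0, 0], "dr": [0, 0, 0], "jaw": 85},
    {"slide": [180, 0, 0], "dr": [0, 0, 0], "jaw": 85}
  ]
}}

```text
clock: 30.45
position: [392.1, -101.4, 216.6]
ee_rot: [0.01, 1.0, -0.0, 0.0]
contact_force: [0.0, -0.5, 1.1]
gripper_width: 84.6
grasp_force: 0.0
```

```bash
python3 - <<'E'
from h import *
import cv2
a=optics.get_image("top");b=optics.get_image("scene")
cv2.imwrite("pics/fin.png",np.vstack([cv2.resize(a[180:310,130:530],(800,260)),cv2.resize(b[190:330,80:560],(800,233))]))
E
```

```text
(no output)
```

View pics/fin.png

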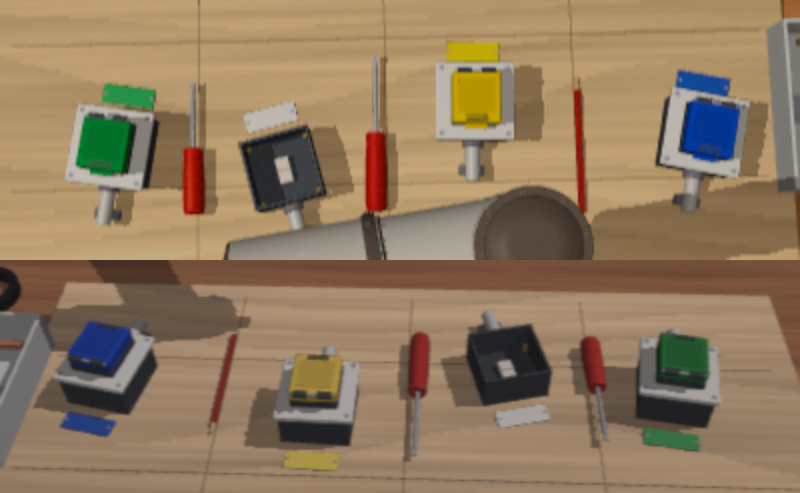

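All three outlets sit level in the box of their own colour, and the white-labelled box is empty.

```bash
python3 -c "
from bench import arm
print(arm.job_done())"
```

```text
the job is handed in; nothing more can be done
None
```

The swap is done and handed in at about 30.6 s: the last pictures show the blue, green and yellow outlets each seated level in the box of their own colour and the white-labelled box empty; the hand-in returned no verdict.

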